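Sort the sample vials by cap colour, then open the safety-capped reagent bottle

TASK

Get the bench ready for dosing: stand the blue-capped vial upright in the blue tray and the white-capped vial upright in the white tray and let go of them. Then open the reagent bottle in its socket: its red safety cap has to be pressed down and, while down, twisted counter-clockwise before it comes off. Lift the cap straight up and finish still holding it level about 10 cm above the open bottle; do not knock over or shift anything else on the bench.

Things in the scene. Friction and masses are not known exactly. Their poses are not given: they have to be found in the camera images.
- bottle: amber reagent bottle, 66 mm across, standing fast in a round grey bench socket (base disc 104 mm across) that is bolted down: neither moves nor turns. Origin: centre of the socket's underside, on the bench; z up, the bottle's axis. The glass shoulder slopes from 58 mm up (radius 33 mm) to 75 mm up (radius 16 mm)
- cap: round red push-and-turn safety cap with fine ribs and white raised turn arrows on top, 49 mm across the ribs, 32 mm tall, 30 g (varies), hollow below. Origin: centre of its lower rim; z up. Closed, that rim is 88 mm above the bottle's origin (top of cap at 120 mm), x axis along the bottle's. Two lugs inside sit in notches of the neck: unpressed, it neither lifts nor turns more than some 15 degrees
- spring_disc (a joint): how far the spring disc in the bottle mouth, under the cap, is pushed down, m: 0 cap up or off, 0.008 hard stop. Pressing takes 5 N at the start, 8 N at 6 mm. The lugs are free to turn from 4 mm down (keep it 5 to 7 mm down)
- tray_blue: blue open tray, fixed, 90 x 90 mm outside, 28 mm high, walls and floor 4 mm. Origin: centre of its underside; z up
- tray_white: white open tray, fixed, otherwise the same as the blue one, origin likewise
- vial_blue: clear glass vial with a blue cap, standing upright, 23 mm across, 74 mm tall, 22 g (varies); white label round its lower part, the clear neck between label and cap is hard to see; origin: centre of its underside, z up along its axis
- vial_white: glass vial with a white cap, otherwise the same size and origin as the blue-capped one
- beaker: bystander: small glass beaker, 50 mm across, 54 mm tall; origin at its underside
- cap_tub: bystander: white tub of vial caps, 62 mm across, 35 mm tall; origin at its underside
- mouth (a point): centre of the bottle's mouth (neck rim), 106 mm above the bottle's origin. About this vertical axis the pressed cap is turned counter-clockwise seen from above by 60 to 115 degrees (1.05 to 2.0 rad; about 80 degrees is ample; a stop comes near 125 degrees); from there it lifts straight off
- brass_union: bystander: small brass pipe fitting lying on its side, 34 mm long, 16 mm across; origin at its underside

How it is judged (in metres and radians):
On the way, in this order (a step that is already met when the one before it is completed fails the run):
1. both vials stand released in the trays of their cap's colour, the cap still closed (x of vial_blue in the frame of tray_blue between -0.038 and 0.038 m and y of vial_blue in the frame of tray_blue between -0.038 and 0.038 m and z of vial_blue in the frame of tray_blue below 0.01 m and angle between each of vial_blue, vial_white's own z axis and vertical below 0.15 rad and contact force between the fingers and vial_blue below 0.05 N and linear speed of each of vial_blue, vial_white below 0.03 m/s and x of vial_white in the frame of tray_white between -0.038 and 0.038 m and y of vial_white in the frame of tray_white between -0.038 and 0.038 m and z of vial_white in the frame of tray_white below 0.01 m and contact force between the fingers and vial_white below 0.05 N and z of cap in the frame of bottle below 0.095 m and horizontal distance between cap and bottle below 0.006 m and angle between the x axis of cap and the x axis of bottle, either way round below 0.3 rad), for 0.2 s.
2. the cap is pressed down against its spring (value of joint spring_disc above 0.0035 m and z of cap in the frame of bottle below 0.095 m and horizontal distance between cap and bottle below 0.006 m and angle between the x axis of cap and the x axis of bottle, either way round below 0.3 rad), for 0.05 s.
3. the pressed cap has been twisted free on the neck (z of cap in the frame of bottle below 0.095 m and horizontal distance between cap and bottle below 0.006 m and angle between the x axis of cap and the x axis of bottle, either way round above 0.8 rad), for 0.05 s.
At the end, for the whole second after the job is handed in: Each vial stands upright (within 0.15 rad), released, on the floor of the tray of its colour; the cap is held still by the fingers, level within 0.3 rad, over the bottle within 35 mm of its axis, raised 50 to 180 mm from its closed height, touching nothing of the bottle (x of vial_blue in the frame of tray_blue between -0.038 and 0.038 m and y of vial_blue in the frame of tray_blue between -0.038 and 0.038 m and z of vial_blue in the frame of tray_blue below 0.01 m and angle between each of vial_blue, vial_white's own z axis and vertical below 0.15 rad and contact force between the fingers and vial_blue below 0.05 N and linear speed of each of vial_blue, vial_white, cap below 0.03 m/s and x of vial_white in the frame of tray_white between -0.038 and 0.038 m and y of vial_white in the frame of tray_white between -0.038 and 0.038 m and z of vial_white in the frame of tray_white below 0.01 m and contact force between the fingers and vial_white below 0.05 N and z of cap in the frame of bottle between 0.138 and 0.268 m and horizontal distance between cap and bottle below 0.035 m and angle between cap's own z axis and vertical below 0.3 rad and contact force between the fingers and cap above 1 N and contact force between cap and bottle below 0.05 N); the arm keeps its last pose, push and grip.
It fails at once if the beaker is shifted more than 30 mm or tipped (distance of beaker from where it was at the start of the episode above 0.03 m or angle between beaker's own z axis and vertical above 0.6 rad).
It fails at once if the cap tub is shifted more than 30 mm or tipped (distance of cap_tub from where it was at the start of the episode above 0.03 m or angle between cap_tub's own z axis and vertical above 0.6 rad).
It fails at once if the brass union is shifted more than 30 mm or tipped (distance of brass_union from where it was at the start of the episode above 0.03 m or angle between brass_union's own z axis and vertical above 0.6 rad).
It fails at once if a vial is knocked over (angle between any of vial_blue, vial_white's own z axis and vertical above 0.8 rad).
It also fails if it takes over 72 s, if anything falls off the work surface, if the arm or the gripper's body presses on something with over 40 N, if the wrist force passes 120 N, or if a joint passes its speed limit or range.

ROBOT

A 6-joint arm with a two-finger parallel gripper is mounted at the origin on a cart in front of the work surface, level with it; the furniture and walls round the work are solid. World frame = base frame: x ahead of the robot, y to its left, z up, the work surface at z = 0. Lengths are in m, angles in degrees, forces in N, time in s.
With the tool pointing down it reaches from about 0.3 to 0.75 m from the base axis. Payload 8.5 kg.
Tool frame: the origin (TCP) lies midway between the tips of the shut fingers; the grasp point (between the pads) lies 19 mm behind it; z points along the fingers, y is the line along which they close (so a half turn about z gives the same grasp; the last joint's range is limited). The gripper opens to 85 mm and grips with 20 to 120 N. Pads are 22 mm wide; open, the fingers measure 114 mm over their backs; the gripper's body (76 mm by 85 mm) begins 54 mm behind the grasp point. The pads swing forward as they close: fully open they stand 13 mm farther back than shut.
Start: joints at [-79.372, 21.807, 74.336, -0, 83.858, -12.336], TCP at [0.215, -0.506, 0.231] pointing down, gripper open.
Joint ranges: [-178.18, 178.18], [-50.72, 133.34], [12.68, 142.11], [-81.47, 261.47], [9.98, 163.14], [-165.26, 165.26]. Speed limits (degrees/s): [136.94, 136.94, 180, 180, 180, 180].

INTERFACE

Orientations are given as a 3x3 rotation matrix whose columns are the frame's x, y, z axes.
In Python, from rig import env, viewer, recognise, pinpoint gives the robot as it stands.
- The arm moves only by the tool move_arm, never from a script. Its argument "plan" is text: rows parted by semicolons, each of 7 numbers parted by spaces: the shift along the tool's x, y, z in m, then the turn, a rotation vector about the tool's x, y, z in rad, then the finger opening in m, from 0 to 0.0854. A call has 1 to 12 rows; each row shifts and turns the commanded pose from where the row before left it, along the tool's axes as they then stand; what a row does not reach is not made up. A row lasts 1/8 s, in which the tool goes at most 62.5 mm and 10.7 degrees, less where a joint would pass 70% of its speed; a pose out of reach is approached as far as the arm can. A call is refused whole if a number of a shift passes 0.0625 or a number of a turn 0.188, either way. A call with a gripper value outside its range is refused whole. The fingers move at their own pace and stop on an object; "grip_force" is the grip in N (left out, the last holds). Time passes only in rows, so rows that do not move let the fingers close. It gives the time, the measured TCP pose, the force, the opening and the grip force at its end, in the units of the state.
- env.observe(): the state, without advancing time (a new reading comes with each control period).
- viewer.get_image(name): name is "side" or "top" or "wrist"; returns (picture, depth): 420x560x3 uint8, red, green, blue; 420x560 float32, m along the optical axis (not along the pixel's ray), 0 where there is no reading.
- viewer.calibration(name): a dict with "fx", "fy", "cx", "cy" (pixels), "R" (3x3) and "t" (3): a world point X has camera coordinates R X + t. Camera axes: x right, y down, z forward; pixel columns grow to the right and rows downward; lengths in m; the calibration is good to about 2 mm. A picture is of the moment at which its call begins: read the wrist's pose just before it. calibration takes no time and is no camera call; for the wrist camera it gives the pose at the moment of the call.
- env.close_job(): hands the job in; it is judged then, once.
Trained networks look in the newest picture that a camera, given by its name, has taken for a name from the list of things; names that differ only in an ending like _2 or _b are one class to them, and where a whole thing is asked for, a point or a joint stands for the part that bears it (a point fixed in the world has none). Each returns a list of dicts, best first, with "conf" (0 to 1); they miss things now and then, are a little off and sometimes report something else, mostly with a low value. They report only what shows in the picture. A call takes as long as a camera call.
- recognise(camera, name): "extent" ([centre column, centre row, width, height] in pixels, round what is visible of it).
- pinpoint(camera, name): "pixel" ([column, row] in pixels: a listed point, or the origin of a listed thing).
The state is a dict: "time_s": time; "q": joint angles; "qvel": joint speeds; "joint_efforts": joint torques, N m; "position": TCP position; "tool_rot": TCP orientation; "ft_force": force on the tool from outside, world axes, zero at the start; "wrist_torque": the same for the moment, N m; "grip_width": finger opening in m; "gripper_force": force on a finger pad.
Only numpy, scipy, OpenCV 4.12 (cv2) and the standard library are available. Lean on these libraries where they do the work, as an engineer would, in place of code of your own. Each camera call takes 0.05 s, during which the arm holds its last target. There are 200 camera calls.

## Working session

There is one attempt and no reset: what is moved stays moved. The work goes in short steps, Python scripts to look and compute and a tool call to move; the robot and the scene stay as the last step left them, time stands still between calls to the robot, and variables do not carry over. Pictures are saved under pics/ and viewed, at most 10 in all, crops included, and the job is handed in when it is done.

Besides the shell and the picture viewer there is one more tool, called after "Call:" by a JSON object that holds its "fn" and its "kwargs". move_arm: Moves the arm, as the interface text tells. Its arguments: {"type":"object","properties":{"plan":{"type":"string"},"grip_force":{"type":"number"}},"required":["plan"]}

```bash
ls; mkdir -p pics; cat > h.py <<'E'
import numpy as np, cv2
from rig import env, viewer, recognise, pinpoint
def shot(n,save=None):
    im,d=viewer.get_image(n)
    if save: cv2.imwrite('pics/'+save,im[:,:,::-1])
    return im,d,viewer.calibration(n)
def ray(c,px):
    R=np.array(c['R']);t=np.array(c['t'])
    d=R.T@np.array([(px[0]-c['cx'])/c['fx'],(px[1]-c['cy'])/c['fy'],1.]);return -R.T@t,d
def at_z(c,px,z):
    o,d=ray(c,px);return o+d*(z-o[2])/d[2]
def cloud(c,d):
    v,u=np.indices(d.shape);P=np.stack([(u-c['cx'])/c['fx']*d,(v-c['cy'])/c['fy']*d,d],-1)
    return (P-np.array(c['t']))@np.array(c['R'])
E
python3 - <<'E'
from h import *
s=env.observe();print(s['position'],np.round(s['tool_rot'],3).tolist(),s['grip_width'],s['time_s'])
for n in ['top','side']:
    im,d,c=shot(n,n+'0.png')
    print(n,{k:np.round(v,3).tolist() for k,v in c.items()})
    for t in ['bottle','cap','tray_blue','tray_white','vial_blue','vial_white','beaker','cap_tub','brass_union','mouth']:
        try:
            a=recognise(n,t)[:2]; b=pinpoint(n,t)[:2]
            print(t,[(np.round(x['extent']).tolist(),round(x['conf'],2)) for x in a],[(np.round(x['pixel']).tolist(),round(x['conf'],2),np.round(at_z(c,x['pixel'],{'cap':.088,'mouth':.106}.get(t,0)),3).tolist()) for x in b])
        except Exception as e: print(t,e)
E
```

```text
pics
[ 0.21452927 -0.50611281  0.23069695] [[0.921, 0.39, -0.0], [0.39, -0.921, 0.001], [0.0, -0.001, -1.0]] 0.08561901488331433 0.0
top {'fx': 412.446, 'fy': 412.446, 'cx': 278.543, 'cy': 208.546, 'R': [[0.003, -1.0, 0.008], [-0.994, -0.004, -0.107], [0.107, -0.008, -0.994]], 't': [-0.013, 0.55, 1.211]}
bottle [([366.0, 240.0, 32.0, 39.0], 0.6)] [([365.0, 235.0], 0.58, [0.472, -0.276, 0.0])]
cap [([376.0, 239.0, 23.0, 15.0], 0.58)] [([372.0, 236.0], 0.72, [0.466, -0.276, 0.088])]
tray_blue [([253.0, 193.0, 30.0, 38.0], 0.69)] []
tray_white [([186.0, 225.0, 33.0, 33.0], 0.76)] [([187.0, 228.0], 0.67, [0.492, 0.269, 0.0])]
vial_blue [] [([266.0, 237.0], 0.55, [0.465, 0.026, 0.0])]
vial_white [([222.0, 233.0, 8.0, 7.0], 0.61)] [([224.0, 231.0], 0.63, [0.482, 0.156, 0.0])]
beaker [([424.0, 255.0, 21.0, 17.0], 0.62)] [([426.0, 257.0], 0.74, [0.407, -0.462, 0.0])]
cap_tub [([200.0, 158.0, 19.0, 13.0], 0.52)] [([201.0, 156.0], 0.76, [0.718, 0.231, 0.0])]
brass_union [([127.0, 233.0, 5.0, 7.0], 0.38)] [([128.0, 232.0], 0.48, [0.477, 0.447, 0.0])]
mouth [([366.0, 240.0, 32.0, 38.0], 0.8)] [(
[... 652 characters left out ...]
2, 0.016, 0.0])]
vial_blue [([303.0, 243.0, 2.0, 18.0], 0.66)] [([303.0, 252.0], 0.46, [0.456, 0.048, 0.0])]
vial_white [([292.0, 262.0, 4.0, 22.0], 0.55)] [([292.0, 271.0], 0.59, [0.476, 0.163, 0.0])]
beaker [([316.0, 187.0, 19.0, 13.0], 0.67)] [([332.0, 191.0], 0.44, [0.407, -0.444, 0.0])]
cap_tub [([316.0, 205.0, 27.0, 21.0], 0.63), ([217.0, 273.0, 21.0, 18.0], 0.61)] [([216.0, 275.0], 0.81, [0.723, 0.231, 0.0])]
brass_union [] [([273.0, 330.0], 0.4, [0.477, 0.441, -0.0]), ([263.0, 248.0], 0.28, [0.606, 0.05, -0.0])]
mouth [([315.0, 202.0, 22.0, 25.0], 0.74), ([333.0, 190.0, 10.0, 11.0], 0.58)] [([319.0, 186.0], 0.69, [0.443, -0.275, 0.106]), ([273.0, 330.0], 0.57, [0.452, 0.543, 0.106])]
```

```bash
python3 - <<'E'
from h import *
t=cv2.imread('pics/top0.png')[130:290,100:460];cv2.imwrite('pics/top0c.png',cv2.resize(t,(800,356),interpolation=2))
im,d,c=shot('top');P=cloud(c,d);hsv=cv2.cvtColor(im,cv2.COLOR_RGB2HSV)
def rep(n,m):
    k=P[m]
    if len(k): print(n,len(k),'med',np.round(np.median(k,0),4),'min',np.round(k.min(0),3),'max',np.round(k.max(0),3),'mid',np.round((k.min(0)+k.max(0))/2,4))
ok=d>0
def box(x,y,r,z0,z1): return ok&(abs(P[...,0]-x)<r)&(abs(P[...,1]-y)<r)&(P[...,2]>z0)&(P[...,2]<z1)
rep('cap top',box(.466,-.276,.06,.11,.13))
rep('bottle base',box(.466,-.276,.07,.005,.05))
rep('vb',box(.465,.03,.05,.05,.09)); rep('vw',box(.48,.157,.045,.05,.09))
rep('trayb',box(.597,.053,.075,.015,.04)); rep('trayw',box(.492,.262,.075,.015,.04))
for n,x,y in [('beaker',.407,-.455),('tub',.72,.231),('brass',.477,.443)]: rep(n,box(x,y,.05,.008,.09))
E
```

```text
cap top 243 med [ 0.462  -0.2748  0.1193] min [ 0.44  -0.298  0.11 ] max [ 0.487 -0.252  0.127] mid [ 0.4635 -0.2748  0.1189]
bottle base 489 med [ 0.4559 -0.2544  0.014 ] min [ 0.397 -0.343  0.005] max [ 0.525 -0.21   0.05 ] mid [ 0.4607 -0.2762  0.0274]
vb 44 med [0.4653 0.0342 0.0733] min [0.457 0.025 0.068] max [0.474 0.043 0.078] mid [0.4654 0.0342 0.0729]
vw 44 med [0.4792 0.1596 0.0734] min [0.471 0.15  0.066] max [0.488 0.17  0.077] mid [0.4792 0.1601 0.0717]
trayb 186 med [0.6045 0.0655 0.0267] min [0.555 0.015 0.015] max [0.65  0.107 0.033] mid [0.6025 0.0609 0.0239]
trayw 218 med [0.4991 0.2735 0.026 ] min [0.448 0.222 0.015] max [0.542 0.318 0.032] mid [0.495  0.2701 0.0237]
beaker 218 med [ 0.4064 -0.4512  0.0215] min [ 0.383 -0.475  0.009] max [ 0.43  -0.429  0.036] mid [ 0.4064 -0.452   0.0225]
tub 273 med [0.7148 0.2255 0.0281] min [0.685 0.182 0.008] max [0.728 0.263 0.089] mid [0.7063 0.2224 0.0486]
brass 90 med [0.4692 0.4703 0.011 ] min [0.427 0.44  0.008] max [0.502 0.492 0.017] mid [0.4648 0.4662 0.0125]
```

View pics/top0c.png

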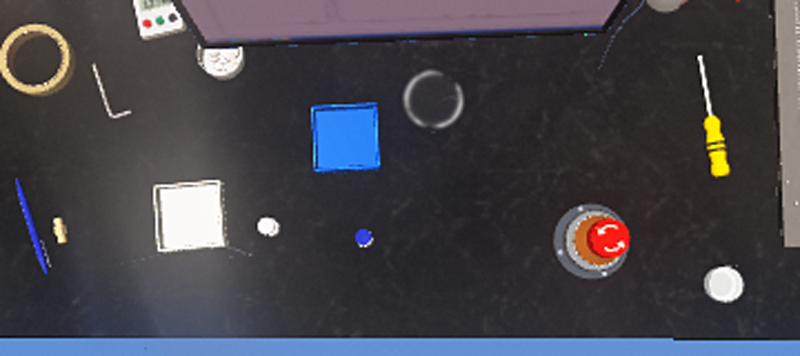

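The top view shows the blue cap at about (364,238) in the crop, the white cap at (268,227), the blue tray at (346,137), the white tray at (188,215) and the red cap at (608,238). A raised shelf sits behind them. The depth heights match the given sizes (0.073 for the vials, 0.119 for the cap).

Call:
{"fn": "move_arm", "kwargs": {"plan": "0 0 0 0 0 0.1335 0.0854;0 0 0 0 0 0.1335 0.0854;0 0 0 0 0 0.1335 0.0854;0.024 -0.052 0 0 0 0 0.0854;0.024 -0.052 0 0 0 0 0.0854;0.024 -0.052 0 0 0 0 0.0854;0.024 -0.052 0 0 0 0 0.0854;0.024 -0.052 0 0 0 0 0.0854;0.024 -0.052 0 0 0 0 0.0854;0.024 -0.052 0 0 0 0 0.0854;0.024 -0.052 0 0 0 0 0.0854;0.024 -0.052 0 0 0 0 0.0854", "grip_force": 30}}

```text
time_s: 3.65
position: [0.431, -0.0365, 0.2316]
tool_rot: [[1.0, 0.0, 0.001], [0.0, -1.0, -0.0], [0.001, 0.0, -1.0]]
ft_force: [0.9, -1.0, 0.2]
grip_width: 0.085
gripper_force: 0.0
```

```bash
python3 - <<'E'
from h import *
s=env.observe();print(s['position'],np.round(s['tool_rot'],3).tolist(),s['q'],s['ft_force'])
im,d,c=shot('wrist','w1.png')
print(recognise('wrist','vial_blue')[:1],pinpoint('wrist','vial_blue')[:1])
im,d,c=shot('top');P=cloud(c,d);ok=(d>0)&(P[...,0]>.55)&(P[...,2]>.15)&(abs(P[...,1])<.4)
k=P[ok];h=k[k[:,0]>.65];print(np.round(h.min(0),3),np.round(h.max(0),3),np.round(np.percentile(h[:,2],[5,50,95]),3))
for y in np.arange(-.3,.35,.1):
    e=h[abs(h[:,1]-y)<.03]
    if len(e): print(round(y,2),e.min(0)[0])
E
```

```text
[ 0.4310099  -0.03651851  0.23158283] [[1.0, 0.0, 0.001], [0.0, -1.0, -0.0], [0.001, 0.0, -1.0]] [-2.06044282e+01  9.91179701e+00  9.14517833e+01 -9.30021534e-04
  7.85897129e+01  6.93838374e+01] [ 0.86345638 -1.01167778  0.20586338]
[{'extent': [206.1, 142.9, 37.9, 30.4], 'conf': 0.8}] [{'pixel': [216.7, 133.6], 'conf': 0.59}]
[ 0.719 -0.399  0.15 ] [1.141 0.252 0.392] [0.174 0.349 0.386]
-0.3 0.7423678349390137
-0.2 0.7400455935236855
-0.1 0.7354292655809962
0.0 0.7316715340172897
0.1 0.7261749035299179
0.2 0.7224464725253364
```

```bash
python3 - <<'E'
from h import *
im,d,c=shot('wrist');P=cloud(c,d)
m=(d>0)&(P[...,2]>.065)&(P[...,2]<.085)&(abs(P[...,0]-.465)<.04)&(abs(P[...,1]-.034)<.04)
k=P[m];print(len(k),np.round(k.min(0),4),np.round(k.max(0),4),np.round((k.min(0)+k.max(0))/2,4),np.round(np.median(k,0),4))
print(np.round(P[200:220:10,250:300:20,2],3))
E
```

```text
535 [0.4549 0.0237 0.065 ] [0.4758 0.0445 0.0755] [0.4653 0.0341 0.0703] [0.4655 0.0335 0.0731]
[[ 0.001 -0.001  0.001]
 [ 0.001 -0.001 -0.001]]
```

View pics/w1.png

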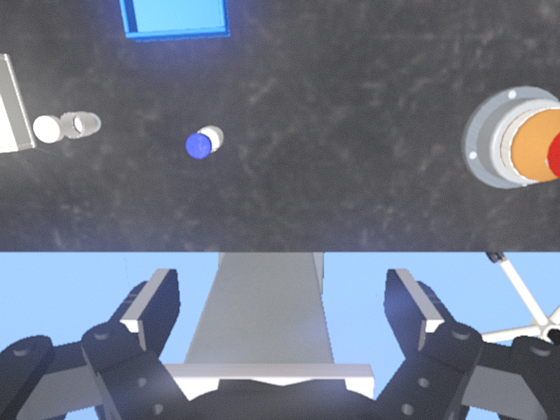

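The wrist view shows the blue-capped vial at (198,147). Its position agrees with the top camera within 1 mm.

Call:
{"fn": "move_arm", "kwargs": {"plan": "0.017 -0.035 0 0 0 0 0.0854;0.0173 -0.0356 0 0 0 0 0.0854;0 0 0.04 0 0 0 0.0854;0 0 0.04 0 0 0 0.0854;0 0 0.04 0 0 0 0.0854;0 0 0.04 0 0 0 0.0854;0 0 0.039 0 0 0 0.0854;0 0 0 0 0 0 0.0854;0 0 0 0 0 0 0.04;0 0 0 0 0 0 0.01;0 0 0 0 0 0 0.01;0 0 0 0 0 0 0.01", "grip_force": 25}}

```text
time_s: 5.4
position: [0.465, 0.0323, 0.0329]
tool_rot: [[1.0, 0.0, 0.001], [0.0, -1.0, -0.0], [0.001, 0.0, -1.0]]
ft_force: [0.8, -0.1, 4.8]
grip_width: 0.0215
gripper_force: 27.3
```

Call:
{"fn": "move_arm", "kwargs": {"plan": "0 0 -0.02 0 0 0 0.01;0 0 -0.04 0 0 0 0.01;0 0 -0.04 0 0 0 0.01;0.03 -0.007 0 0 0 0 0.01;0.034 -0.007 0 0 0 0 0.01;0.034 -0.007 0 0 0 0 0.01;0.034 -0.007 0 0 0 0 0.01;0 0 0 0 0 0 0.01;0 0 0.03 0 0 0 0.01;0 0 0.03 0 0 0 0.01;0 0 0.02 0 0 0 0.01;0 0 0 0 0 0 0.01"}}

```text
time_s: 6.9
position: [0.5953, 0.0603, 0.0513]
tool_rot: [[1.0, 0.0, -0.004], [0.0, -1.0, 0.0], [-0.004, -0.0, -1.0]]
ft_force: [0.3, 0.8, -0.6]
grip_width: 0.0217
gripper_force: 27.2
```

```bash
python3 - <<'E'
from h import *
s=env.observe();print(s['position'],s['ft_force'],s['grip_width'])
im,d,c=shot('side');cv2.imwrite('pics/s2.png',cv2.resize(im[170:330,180:380,::-1],(750,600),interpolation=2))
E
```

```text
[0.5952838  0.06033662 0.05129778] [ 0.31116678  0.7563748  -0.61931869] 0.021712824453757853
```

View pics/s2.png

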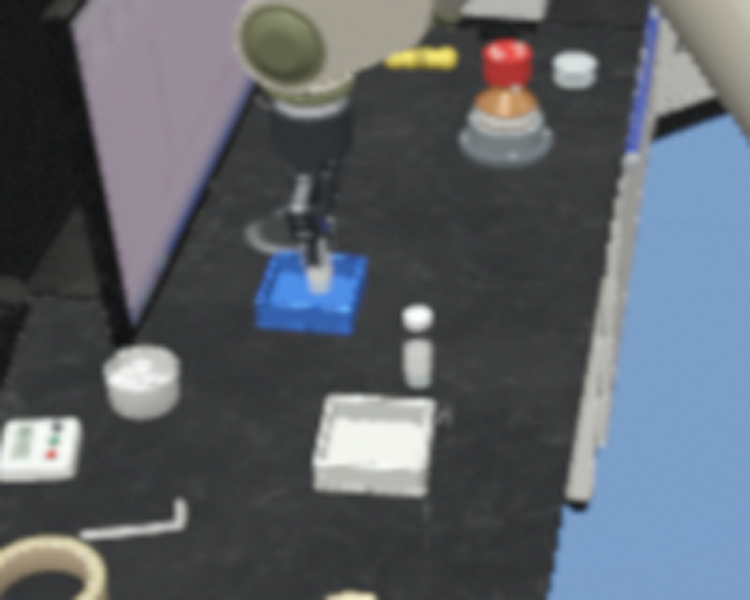

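The side view shows the blue vial held upright inside the blue tray's outline at (318,275), and the white vial at (418,345).

Call:
{"fn": "move_arm", "kwargs": {"plan": "0 0 0.007 0 0 0 0.01;0 0 0.005 0 0 0 0.01;0 0 0 0 0 0 0.01"}}

```text
time_s: 7.32
position: [0.5965, 0.0603, 0.0402]
tool_rot: [[1.0, 0.0, -0.0], [0.0, -1.0, 0.0], [-0.0, -0.0, -1.0]]
ft_force: [0.6, 0.5, 0.4]
grip_width: 0.0212
gripper_force: 27.2
```

Call:
{"fn": "move_arm", "kwargs": {"plan": "0 0 0.0015 0 0 0 0.01;0 0 0.0015 0 0 0 0.01;0 0 0 0 0 0 0.01;0 0 0 0 0 0 0.01"}}

```text
time_s: 7.82
position: [0.5967, 0.0603, 0.0374]
tool_rot: [[1.0, 0.0, 0.0], [0.0, -1.0, 0.0], [0.0, -0.0, -1.0]]
ft_force: [-0.2, 0.1, 0.1]
grip_width: 0.0215
gripper_force: 27.2
```

Call:
{"fn": "move_arm", "kwargs": {"plan": "0 0 0.0005 0 0 0 0.01;0 0 0 0 0 0 0.024;0 0 0 0 0 0 0.03;0 0 0 0 0 0 0.04;0 0 0 0 0 0 0.05;0 0 0 0 0 0 0.05;0 0 -0.02 0 0 0 0.05;0 0 -0.04 0 0 0 0.05;0 0 -0.06 0 0 0 0.05;0 0 -0.06 0 0 0 0.05;0 0 0 0 0 0 0.05"}}

```text
time_s: 9.2
position: [0.5982, 0.0603, 0.2218]
tool_rot: [[1.0, 0.0, 0.01], [0.0, -1.0, -0.001], [0.01, 0.001, -1.0]]
ft_force: [-0.3, -0.5, -0.5]
grip_width: 0.0499
gripper_force: 0.0
```

```bash
python3 - <<'E'
from h import *
s=env.observe();print(s['position'],s['ft_force'],s['grip_width'])
im,d,c=shot('wrist','w3.png');P=cloud(c,d)
print(recognise('wrist','vial_white')[:1])
for n,x,y in [('b',.597,.06),('w',.479,.16)]:
    m=(d>0)&(P[...,2]>.055)&(P[...,2]<.09)&(abs(P[...,0]-x)<.035)&(abs(P[...,1]-y)<.035)
    k=P[m]
    if len(k): print(n,len(k),np.round(k.min(0),4),np.round(k.max(0),4),np.round((k.min(0)+k.max(0))/2,4))
E
```

```text
[0.59824722 0.06027926 0.22183683] [-0.25014743 -0.47661087 -0.52252047] 0.049886291572632496
[{'extent': [183.1, 282.8, 23.7, 35.6], 'conf': 0.55}]
b 520 [0.5842 0.0513 0.0642] [0.6056 0.0718 0.0759] [0.5949 0.0615 0.07  ]
w 24 [0.4836 0.1648 0.0614] [0.4876 0.1702 0.071 ] [0.4856 0.1675 0.0662]
```

View pics/w3.png

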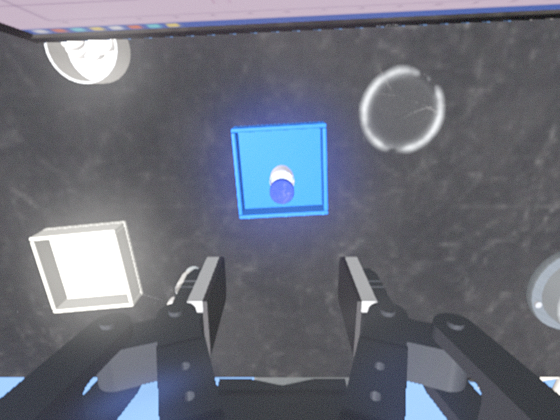

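The wrist view shows the blue vial standing upright inside the blue tray at (282,188). Next is the white vial.

Call:
{"fn": "move_arm", "kwargs": {"plan": "-0.04 -0.0333 0 0 0 0 0.06;-0.04 -0.0333 0 0 0 0 0.06;-0.0392 -0.0334 0 0 0 0 0.06;0 0 0 0 0 0 0.06;0 0 0.04 0 0 0 0.06;0 0 0.04 0 0 0 0.06;0 0 0.03 0 0 0 0.06;0 0 0 0 0 0 0.06"}}

```text
time_s: 10.3
position: [0.4765, 0.1597, 0.1043]
tool_rot: [[1.0, -0.0, -0.006], [-0.0, -1.0, -0.001], [-0.006, 0.001, -1.0]]
ft_force: [-0.0, -1.0, 0.3]
grip_width: 0.0601
gripper_force: 0.0
```

```bash
python3 - <<'E'
from h import *
im,d,c=shot('top');P=cloud(c,d)
im2,d2,c2=shot('wrist');P2=cloud(c2,d2)
for P,d in((P,d),(P2,d2)):
    m=(d>0)&(P[...,2]>.06)&(P[...,2]<.08)&(abs(P[...,0]-.479)<.025)&(abs(P[...,1]-.16)<.02)
    k=P[m]
    if len(k):print(len(k),np.round(k.min(0),4),np.round(k.max(0),4),np.round((k.min(0)+k.max(0))/2,4))
E
```

```text
1285 [0.4687 0.1513 0.0644] [0.4906 0.172  0.0763] [0.4797 0.1617 0.0703]
```

Call:
{"fn": "move_arm", "kwargs": {"plan": "0 -0.001 0.03 0 0 0 0.06;0 0 0.03 0 0 0 0.06;0 0 0.014 0 0 0 0.06;0 0 0 0 0 0 0.06;0 0 0 0 0 0 0.04;0 0 0 0 0 0 0.01;0 0 0 0 0 0 0.01;0 0 0 0 0 0 0.01"}}

```text
time_s: 11.4
position: [0.478, 0.1613, 0.0337]
tool_rot: [[1.0, 0.0, 0.002], [0.0, -1.0, 0.0], [0.002, -0.0, -1.0]]
ft_force: [-1.1, -1.0, 6.4]
grip_width: 0.0219
gripper_force: 25.6
```

Call:
{"fn": "move_arm", "kwargs": {"plan": "0 0 -0.02 0 0 0 0.01;0 0 -0.04 0 0 0 0.01;0 0 -0.04 0 0 0 0.01;0.005 -0.036 0 0 0 0 0.01;0.005 -0.036 0 0 0 0 0.01;0.005 -0.036 0 0 0 0 0.01;0 0 0 0 0 0 0.01;0 0 0.03 0 0 0 0.01;0 0 0.03 0 0 0 0.01;0 0 0.025 0 0 0 0.01;0 0 0.006 0 0 0 0.01;0 0 0 0 0 0 0.01"}}

```text
time_s: 12.9
position: [0.4927, 0.2689, 0.0423]
tool_rot: [[1.0, -0.0, 0.0], [-0.0, -1.0, -0.0], [0.0, 0.0, -1.0]]
ft_force: [-0.1, 0.6, 0.8]
grip_width: 0.0216
gripper_force: 25.3
```

Call:
{"fn": "move_arm", "kwargs": {"plan": "0 0 0.002 0 0 0 0.01;0 0 0.002 0 0 0 0.01;0 0 0 0 0 0 0.01;0 0 0 0 0 0 0.01"}}

```text
time_s: 13.4
position: [0.4925, 0.2693, 0.038]
tool_rot: [[1.0, 0.0, 0.0], [0.0, -1.0, 0.0], [0.0, -0.0, -1.0]]
ft_force: [-0.4, 0.2, -0.0]
grip_width: 0.0214
gripper_force: 25.3
```

Call:
{"fn": "move_arm", "kwargs": {"plan": "0 0 0.0005 0 0 0 0.01;0 0 0 0 0 0 0.024;0 0 0 0 0 0 0.03;0 0 0 0 0 0 0.04;0 0 0 0 0 0 0.05;0 0 0 0 0 0 0.05;0 0 -0.02 0 0 0 0.05;0 0 -0.04 0 0 0 0.06;0 0 -0.06 0 0 0 0.07;0 0 -0.06 0 0 0 0.0854;0 0 0 0 0 0 0.0854"}}

```text
time_s: 14.78
position: [0.4939, 0.2698, 0.222]
tool_rot: [[1.0, 0.0, 0.009], [0.0, -1.0, 0.003], [0.009, -0.003, -1.0]]
ft_force: [-1.1, 0.1, -0.9]
grip_width: 0.0855
gripper_force: 0.0
```

```bash
python3 - <<'E'
from h import *
s=env.observe();print(s['position'],s['ft_force'])
im,d,c=shot('wrist','w4.png');P=cloud(c,d)
m=(d>0)&(P[...,2]>.06)&(P[...,2]<.09)&(abs(P[...,0]-.492)<.03)&(abs(P[...,1]-.268)<.03)
k=P[m]
if len(k):print(len(k),np.round(k.min(0),4),np.round(k.max(0),4),np.round((k.min(0)+k.max(0))/2,4))
E
```

```text
[0.49392475 0.26981946 0.2220417 ] [-1.06879305  0.0558866  -0.90736232]
519 [0.4818 0.2591 0.0648] [0.5024 0.2796 0.0761] [0.4921 0.2693 0.0705]
```

View pics/w4.png

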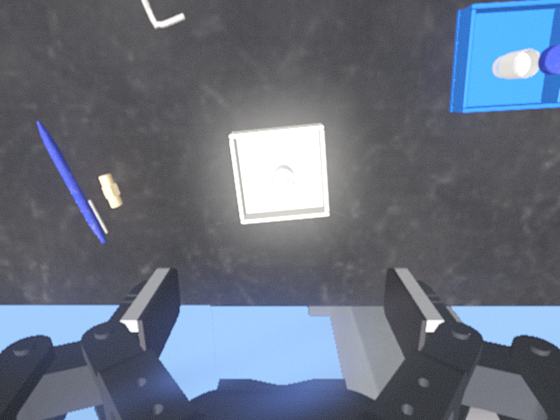

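The wrist view shows the white vial standing upright in the centre of the white tray at (284,172). Next is the cap.

Call:
{"fn": "move_arm", "kwargs": {"plan": "-0.0027 0.0494 -0.003 0 0 0 0.0854;-0.0027 0.0494 -0.003 0 0 0 0.0854;-0.0027 0.0494 -0.003 0 0 0 0.0854;-0.0027 0.0494 -0.003 0 0 0 0.0854;-0.0027 0.0494 -0.003 0 0 0 0.0854;-0.0027 0.0494 -0.003 0 0 0 0.0854;-0.0027 0.0494 -0.003 0 0 0 0.0854;-0.0027 0.0494 -0.003 0 0 0 0.0854;-0.0027 0.0494 -0.003 0 0 0 0.0854;-0.0027 0.0494 -0.003 0 0 0 0.0854;-0.0027 0.0494 -0.003 0 0 0 0.0854;0 0 0 0 0 0 0.0854"}}

```text
time_s: 16.32
position: [0.4621, -0.2768, 0.2482]
tool_rot: [[1.0, -0.004, -0.002], [-0.004, -1.0, 0.002], [-0.002, -0.002, -1.0]]
ft_force: [-0.9, -0.0, -0.2]
grip_width: 0.0855
gripper_force: 0.0
```

```bash
python3 - <<'E'
from h import *
s=env.observe();print(s['position'],s['q'],s['ft_force'])
for i in range(2):
    im,d,c=shot('wrist','w5.png');P=cloud(c,d)
    m=(d>0)&(P[...,2]>.115)&(P[...,2]<.13)&(abs(P[...,0]-.464)<.05)&(abs(P[...,1]+.275)<.05)
    k=P[m].astype(np.float32);print(len(k),np.round(np.median(k,0),4),np.round(k.min(0),4),np.round(k.max(0),4),cv2.minEnclosingCircle(k[:,:2].copy()))
print(env.observe()['position'])
E
```

```text
[ 0.46213757 -0.27675262  0.24824854] [-4.35058844e+01  2.00715971e+01  7.41980885e+01 -1.80131782e-02
  8.59022878e+01  4.66999580e+01] [-0.90408992 -0.01906322 -0.16070044]
2732 [ 0.4642 -0.2727  0.1198] [ 0.4398 -0.2969  0.115 ] [ 0.4874 -0.2493  0.1222] ((0.4632161855697632, -0.27280712127685547), 0.024436859413981438)
2715 [ 0.4643 -0.2739  0.12  ] [ 0.4399 -0.2972  0.115 ] [ 0.4876 -0.2501  0.1223] ((0.4635659158229828, -0.2737398147583008), 0.024380315095186234)
[ 0.46249841 -0.27389944  0.24881938]
```

View pics/w5.png

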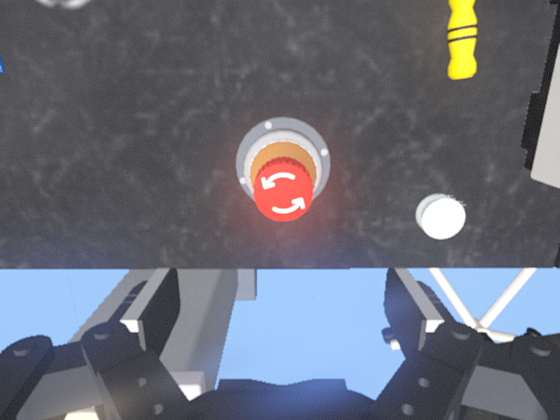

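The wrist view shows the closed red cap centred at (284,190) on the bottle. Depth puts it at (0.4636, −0.274), with the top at z = 0.12 and radius 24.4 mm, as expected.

Call:
{"fn": "move_arm", "kwargs": {"plan": "0.001 0 0.04 0 0 0 0.0854;0 0 0.04 0 0 0 0.0854;0 0 0.04 0 0 0 0.0854;0 0 0.03 0 0 0 0.0854;0 0 0.012 0 0 0 0.0854;0 0 0 0 0 0 0.0854;0 0 0 0 0 0 0.0854", "grip_force": 50}}

```text
time_s: 17.3
position: [0.4644, -0.2742, 0.0895]
tool_rot: [[1.0, 0.001, 0.002], [0.001, -1.0, -0.001], [0.002, 0.001, -1.0]]
ft_force: [0.0, -0.8, -0.2]
grip_width: 0.085
gripper_force: 0.0
```

Call:
{"fn": "move_arm", "kwargs": {"plan": "-0.0005 0 0.002 0 0 0 0.07;0 0 0 0 0 0 0.055;0 0 0 0 0 0 0.045;0 0 0 0 0 0 0.03;0 0 0 0 0 0 0.03;0 0 0 0 0 0 0.03"}}

```text
time_s: 18.05
position: [0.4636, -0.2746, 0.0868]
tool_rot: [[1.0, 0.0, 0.001], [0.0, -1.0, -0.001], [0.001, 0.001, -1.0]]
ft_force: [-1.4, -2.7, 6.5]
grip_width: 0.0468
gripper_force: 50.7
```

Call:
{"fn": "move_arm", "kwargs": {"plan": "0 0 0.0015 0 0 0 0.03;0 0 0.0015 0 0 0 0.03;0 0 0 0 0 0 0.03;0 0 0 0 0 0 0.03"}}

```text
time_s: 18.55
position: [0.4636, -0.2746, 0.0838]
tool_rot: [[1.0, 0.0, 0.001], [0.0, -1.0, -0.001], [0.001, 0.001, -1.0]]
ft_force: [-1.5, -1.7, 4.9]
grip_width: 0.0466
gripper_force: 50.8
```

```bash
python3 - <<'E'
from h import *
for i in range(4):
    s=env.observe();print(np.round(s['position'],4),np.round(s['ft_force'],1),s['grip_width'])
    im,d,c=shot('wrist');P=cloud(c,d)
    im2,d2,c2=shot('top');P2=cloud(c2,d2)
    for im_,P_,d_ in((im,P,d),(im2,P2,d2)):
        h=cv2.cvtColor(im_,cv2.COLOR_RGB2HSV)
        m=(d_>0)&((h[...,0]<8)|(h[...,0]>172))&(h[...,1]>150)&(abs(P_[...,0]-.464)<.02)&(abs(P_[...,1]+.274)<.02)&(P_[...,2]>.1)
        print(m.sum(),np.round(np.median(P_[m][:,2]),4) if m.sum() else '')
E
```

```text
[ 0.4636 -0.2746  0.0838] [-1.5 -1.7  4.9] 0.046606859916665265
2846 0.1159
0 
[ 0.4636 -0.2746  0.0838] [-1.3 -1.9  6. ] 0.047007958926286314
2838 0.1159
0 
[ 0.4636 -0.2746  0.0838] [-0.9 -1.9  5.3] 0.046664582130813544
2844 0.1159
0 
[ 0.4636 -0.2746  0.0838] [-0.7 -1.6  5.5] 0.04701305144224701
2859 0.1159
0
```

Call:
{"fn": "move_arm", "kwargs": {"plan": "0 0 0.001 0 0 0 0.03;0 0 0.001 0 0 0 0.03;0 0 0 0 0 0 0.03;0 0 0 0 0 0 0.03"}}

```text
time_s: 19.45
position: [0.4636, -0.2746, 0.0819]
tool_rot: [[1.0, 0.0, 0.001], [0.0, -1.0, -0.001], [0.001, 0.001, -1.0]]
ft_force: [-0.6, -1.3, 6.9]
grip_width: 0.0469
gripper_force: 50.9
```

```bash
cat > capz.py <<'E'
from h import *
for i in range(3):
    s=env.observe();print(np.round(s['position'],4),np.round(s['ft_force'],1),np.round(s['wrist_torque'],2),round(s['grip_width'],4))
    im,d,c=shot('wrist','cap.png');P=cloud(c,d)
    h=cv2.cvtColor(im,cv2.COLOR_RGB2HSV)
    m=(d>0)&((h[...,0]<8)|(h[...,0]>172))&(h[...,1]>150)&(abs(P[...,0]-.464)<.025)&(abs(P[...,1]+.274)<.025)&(P[...,2]>.1)
    k=P[m];print(len(k),np.round(np.median(k,0),4))
    w=m_=(d>0)&(h[...,1]<60)&(h[...,2]>180)&(abs(P[...,0]-.464)<.02)&(abs(P[...,1]+.274)<.02)&(P[...,2]>.1)
    e=P[w][:,:2]-np.median(k,0)[:2]
    if len(e): a=np.degrees(.5*np.angle(np.mean(np.exp(2j*np.arctan2(e[:,1],e[:,0])))));print('arrow axis',round(a,1),len(e))
E
python3 capz.py
```

```text
[ 0.4636 -0.2746  0.0819] [-0.6 -1.3  6.9] [-0.33  0.19  0.06] 0.0469
4972 [ 0.4802 -0.273   0.1138]
arrow axis -2.9 1639
[ 0.4636 -0.2746  0.0819] [-1.4 -1.9  8.4] [-0.3   0.16  0.06] 0.0468
4970 [ 0.4802 -0.273   0.1138]
arrow axis -3.2 1638
[ 0.4636 -0.2746  0.0819] [-1.5 -1.9  7.5] [-0.25  0.26 -0.02] 0.047
4939 [ 0.4802 -0.273   0.1138]
arrow axis -3.2 1637
```

Wrist depth shows the cap top at 0.1138, so it is 6 mm down, and the roughly 7.6 N reaction agrees. Now I twist it.

Call:
{"fn": "move_arm", "kwargs": {"plan": "0 0 0 0 0 -0.1 0.03;0 0 0 0 0 -0.12 0.03;0 0 0 0 0 -0.12 0.03;0 0 0 0 0 -0.12 0.03;0 0 0 0 0 0 0.03"}}

```text
time_s: 20.23
position: [0.4638, -0.2744, 0.082]
tool_rot: [[0.895, 0.445, 0.001], [0.445, -0.895, -0.001], [0.001, 0.001, -1.0]]
ft_force: [-0.2, -0.2, 6.9]
grip_width: 0.0466
gripper_force: 50.9
```

```bash
python3 capz.py | tail -3
```

```text
[ 0.4638 -0.2744  0.082 ] [-0.9 -0.6  6.9] [-0.09  0.02  0.02] 0.0467
5673 [ 0.479  -0.2679  0.1139]
arrow axis 10.4 1612
```

Call:
{"fn": "move_arm", "kwargs": {"plan": "0 0 0 0 0 -0.12 0.03;0 0 0 0 0 -0.12 0.03;0 0 0 0 0 -0.12 0.03;0 0 0 0 0 -0.12 0.03;0 0 0 0 0 -0.12 0.03;0 0 0 0 0 -0.12 0.03;0 0 0 0 0 -0.12 0.03;0 0 0 0 0 -0.12 0.03;0 0 0 0 0 0 0.03;0 0 0 0 0 0 0.03"}}

```text
time_s: 21.62
position: [0.4636, -0.2742, 0.0819]
tool_rot: [[0.15, 0.989, 0.001], [0.989, -0.15, -0.0], [-0.0, 0.001, -1.0]]
ft_force: [-1.0, -0.1, 7.8]
grip_width: 0.047
gripper_force: 50.9
```

```bash
python3 capz.py | tail -3; python3 -c "
import cv2;a=cv2.imread('pics/cap.png');cv2.imwrite('pics/cap1.png',a)"
```

```text
[ 0.4636 -0.2742  0.0819] [-0.5  0.3  6.9] [-0.    0.14 -0.  ] 0.0469
8769 [ 0.4634 -0.265   0.114 ]
arrow axis -59.9 1565
```

View pics/cap1.png

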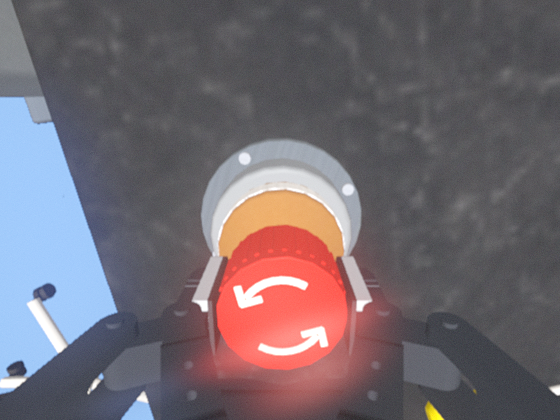

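The arrows look the same in the wrist view as before the twist (heads at (245,297) and (320,337)), so the cap turned about 81° with the tool. Now I lift it.

Call:
{"fn": "move_arm", "kwargs": {"plan": "0 0 -0.004 0 0 0 0.03;0 0 -0.006 0 0 0 0.03;0 0 -0.01 0 0 0 0.03;0 0 -0.012 0 0 0 0.03;0 0 -0.014 0 0 0 0.03;0 0 -0.015 0 0 0 0.03;0 0 -0.015 0 0 0 0.03;0 0 -0.015 0 0 0 0.03;0 0 -0.01 0 0 0 0.03;0 0 -0.005 0 0 0 0.03;0 0 0 0 0 0 0.03;0 0 0 0 0 0 0.03"}}

```text
time_s: 23.28
position: [0.4632, -0.2739, 0.1869]
tool_rot: [[0.15, 0.989, -0.001], [0.989, -0.15, 0.001], [0.001, -0.001, -1.0]]
ft_force: [-1.5, 0.1, -0.6]
grip_width: 0.0469
gripper_force: 51.6
```

```bash
python3 - <<'E'
from h import *
s=env.observe();print(np.round(s['position'],4),np.round(s['ft_force'],1),s['grip_width'],s['gripper_force'],np.abs(s['qvel']).max())
im,d,c=shot('wrist');P=cloud(c,d);h=cv2.cvtColor(im,cv2.COLOR_RGB2HSV)
m=(d>0)&((h[...,0]<8)|(h[...,0]>172))&(h[...,1]>150)&(P[...,2]>.1);print(m.sum(),np.round(np.median(P[m],0),3))
im,d,c=shot('side');t=cv2.resize(im[150:330,200:400,::-1],(666,600),interpolation=2);cv2.imwrite('pics/s6.png',t)
im,d,c=shot('top');P=cloud(c,d)
for n,x,y in [('b',.595,.061),('w',.492,.269)]:
    m=(d>0)&(P[...,2]>.055)&(P[...,2]<.09)&(abs(P[...,0]-x)<.03)&(abs(P[...,1]-y)<.03);k=P[m];print(n,len(k),np.round((k.min(0)+k.max(0))/2,4) if len(k) else '')
E
```

```text
[ 0.4632 -0.2739  0.1869] [-1.5  0.1 -0.6] 0.046924507057418 51.56816326081753 0.1093786064558458
10974 [ 0.466 -0.264  0.219]
b 46 [0.597  0.0598 0.0767]
w 47 [0.4931 0.2685 0.0747]
```

View pics/s6.png

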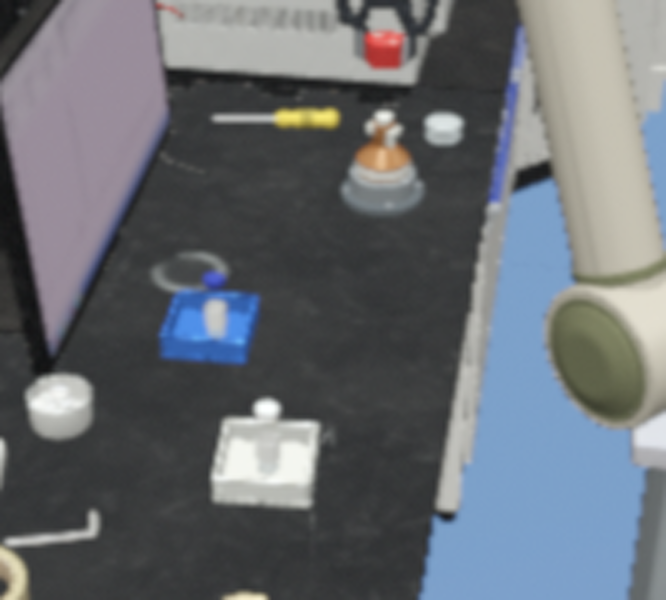

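The side view shows the red cap held at (384,48) above the open bottle mouth at (384,120). The blue vial stands in the blue tray at (215,310) and the white vial in the white tray at (266,440). The cap top is at 0.219, about 10 cm above its closed height, so I'm handing in.

```bash
python3 -c "
from rig import env
print(env.close_job())"
```

```text
the job is handed in; nothing more can be done
None
```

The job is handed in, with no verdict returned: both vials stand released in their colour's trays, and the safety cap was pressed, twisted about 81° and is held level about 10 cm above the open bottle.

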